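# Clamp a disk pack with the cam-lever fixture

## Task

Clamp the disk pack in its fixture: with the cam lever still up, run the knurled nut down until it seats finger-tight on the collar, no tighter, then swing the lever down past its dead point until it locks fully home, without ramming it. Keep off the polished platters and leave the other things on the bench where they are.

Things in the scene. Friction and masses are not known exactly. Their poses are not given: they have to be found in the camera images.
- fixture: Clamping fixture, bolted down: grey block 104 x 100 mm, top at 60 mm, on a steel foot plate 150 x 116 x 10 mm. Origin: centre of its underside, z up, on the vertical axis of the threaded drawbar that carries platters, collar and nut. A cam shaft runs through it along its y axis, 36 mm up; the cam lever sits on the -y end and swings down towards the fixture's +x side.
- lever: Cam lever: steel hub 34 mm across and bar. Origin: its pivot, 70 mm from the drawbar axis to the fixture's -y side, 36 mm above the bench. x runs out along the handle; y is the pivot axis. Up (open), the handle points 53 to 55 degrees above level; fully home it points 8 degrees below level, at a hard stop. It goes over its dead point 7 degrees before home and then stays.
- lever_grip (a point): Middle of the lever's round black grip (21 mm across, 66 to 118 mm out from the pivot), 90 mm out, on the grip's centre line. With the nut set right, pressing here takes about 5 to 9 N most of the way, and the lever springs back if let go before the dead point. More than 40 N on the lever is ramming.
- nut_place (a point): Point on the drawbar's axis, 128.5 mm above the bench. The knurled round steel nut (38 mm across, 26 mm high) sits here on the threaded drawbar (16 mm thick), its centre anywhere from 3.5 mm below to 3.5 mm above this point (not measured); the drawbar stands 15 to 24 mm out above it. Clockwise seen from above runs the nut down, 10 mm per full turn. It runs freely at about 0.12 N m.
- collar: Pressure collar: loose dark steel ring 35 mm across, 14 mm high, around the drawbar on the top platter. Origin: centre of its underside, z up. The nut starts 0.5 to 8 mm above its top.
- seat (a point): Top of the collar on the drawbar axis, where the nut's underside seats. On seating, the torque on the nut climbs from 0.12 to about 0.45 N m within half a radian; finger-tight is 0.2 to 0.7 N m (a light grip of some 20 N then slips round the nut). It gives a lock force of about 145 N; each 0.1 rad tighter adds 4 N, each 0.1 rad looser loses 4 N.
- stack: Disk pack on the fixture: six polished platters 95 mm across with spacers, 27 mm high in all; its height above the fixture differs by up to 1 mm from pack to pack. Origin: centre of the lowest platter's underside, z up. Keep off the platters.
- spindle: Bystander: black plastic storage spindle 138 mm across, 114 mm high, with a stack of bare platters. Origin: centre of its underside.
- tray: Bystander: clear plastic tray 170 x 130 x 30 mm with screws and spacer rings. Origin: centre of its underside.
- spacer: Bystander: single aluminium spacer ring 34 mm across, 6 mm high. Origin: centre of its underside.
- driver: Bystander: screwdriver 170 mm long lying on the bench. Origin: under it, on the bench.
Things that resemble listed ones, but are neither listed nor needed, are in the scene too. Leave any blue or green look-alike of the fixture alone.

How it is judged (in metres and radians):
On the way:
1. with the lever still up, the nut is run down and seated on the collar (angle between lever's own x axis and vertical below 0.86 rad and contact force between collar and stack above 4 N), for 0.2 s.
At the end, for the whole second after the job is handed in: The lever is locked home (handle at least 5 degrees below level, past its dead point, at rest), the nut bears on the collar and the collar clamps the platter pack with a lock force between 118 and 168 N (a finger-tight nut gives about 145 N) (angle between lever's own x axis and vertical above 1.66 rad and angular speed of lever below 0.05 rad/s and contact force between collar and stack between 118 and 168 N); the robot touches nothing.
It fails at once if the platters are over-clamped (more than 190 N) (contact force between collar and stack above 190 N).
It fails at once if the robot touches the platters (contact force between any of the fingers, the arm and stack above 2 N).
It fails at once if the lever is rammed (more than 40 N) (contact force between any of the fingers, the arm and lever above 40 N).
It fails at once if a bystander is moved by more than 20 mm (distance of any of spindle, tray, spacer, driver from where it was at the start of the episode above 0.02 m).
It also fails if it takes over 72 s, if anything falls off the work surface, if the arm or the gripper's body presses on something with over 40 N, if the wrist force passes 120 N, or if a joint passes its speed limit or range.

## Robot

A 6-joint arm with a two-finger parallel gripper is mounted at the origin on the work surface. World frame = base frame: x ahead of the robot, y to its left, z up, the work surface at z = 0. Lengths are in mm, angles in rad, forces in N, time in s.
With the tool pointing down it reaches from about 300 to 850 mm from the base axis. Payload 4.2 kg.
Tool frame: the origin (TCP) lies on the centre line of the jaws, within the pads' length; the fingertips stand 14 mm ahead of it and the grasp point (between the pads) lies 5 mm behind it; x points along the fingers, y is the direction in which the jaws open and shut, and the axes are right-handed (so a half turn about x gives the same grasp; the last joint's range is limited). The gripper opens to 91 mm and grips with 3 to 60 N. Pads are 32 mm wide; open, the fingers measure 118 mm over their backs; the gripper's body (76 mm by 178 mm) begins 60 mm behind the grasp point.
Start: joints at [-1.328, 0.32, 1.565, -0, 1.257, -0.02], TCP at [149.379, -555.273, 227.976] pointing down, gripper open.
Joint ranges: [-3.11, 3.11], [-0.84, 2.01], [0.21, 2.61], [-1.34, 4.49], [0.05, 2.63], [-2.56, 2.56]. Speed limits (rad/s): [2.57, 2.57, 3.14, 3.14, 3.14, 3.14].

## Interface

Orientations are given as a unit quaternion [w, x, y, z].
In Python, from workcell import env, viewer, ticket gives the robot as it stands.
- The arm moves only by the tool carry_out, never from a script. Its argument "deltas" is a list of rows, each an object with "delta_pos": the shift along the tool's x, y, z in m, a list of three; "spin": the turn about the tool's x in rad; "jaw": the opening, from 0 (shut) to 1 (fully open). A call has 1 to 8 rows; each row shifts and turns the commanded pose from where the row before left it, along the tool's axes as they then stand; what a row does not reach is not made up. A row lasts 1/10 s, in which the tool goes at most 50 mm and 8.59 degrees, less where a joint would pass 70% of its speed; a pose out of reach is approached as far as the arm can. A call with a gripper value outside its range is refused whole. The fingers move at their own pace and stop on an object; "newtons" is the grip in N (left out, the last holds). Time passes only in rows, so rows that do not move let the fingers close. It gives the time, the measured TCP pose, the force and the opening at its end, in the units of the state.
- env.observe(): the state, without advancing time (a new reading comes with each control period).
- viewer.snapshot(name): name is "scene" or "top" or "wrist"; returns the picture (384x512x3 uint8, red, green, blue); there is no depth.
- viewer.camera_info(name): a dict with "K" (3x3 intrinsics, pixels), "R" (3x3) and "t" (3): a world point X has camera coordinates R X + t. Camera axes: x right, y down, z forward; pixel columns grow to the right and rows downward; lengths in mm; the calibration is good to about 2 mm. A picture is of the moment at which its call begins: read the wrist's pose just before it. camera_info takes no time and is no camera call; for the wrist camera it gives the pose at the moment of the call.
- ticket.sign_off(): hands the job in, once; it reports no verdict.
The state is a dict: "time_s": time; "joints": joint angles; "dq": joint speeds; "effort": joint torques, N m; "tool_pos": TCP position; "tool_rot": TCP orientation; "ft_force": force on the tool from outside, world axes, zero at the start; "ft_torque": the same for the moment, N m; "width": finger opening in mm.
Only numpy, scipy, OpenCV 4.12 (cv2) and the standard library are available. Lean on these libraries where they do the work, as an engineer would, in place of code of your own. Each camera call takes 0.05 s, during which the arm holds its last target.

## Working session

There is one attempt and no reset: what is moved stays moved. The work goes in short steps, Python scripts to look and compute and a tool call to move; the robot and the scene stay as the last step left them, time stands still between calls to the robot, and variables do not carry over. Pictures are saved under pics/ and viewed, and the job is handed in when it is done.

Besides the shell and the picture viewer there is one more tool, called after ">>>" as a command line: name --argument value ..., lists and objects as JSON in quotes. carry_out: Moves the arm, as the interface text tells. Its arguments: {"type":"object","properties":{"deltas":{"type":"array"},"newtons":{"type":"number"}},"required":["deltas"]}

```bash
ls; mkdir -p pics
python3 - <<'E'
from workcell import env, viewer, ticket
import cv2
print(env.observe())
for n in ("scene","top","wrist"):
    i=viewer.camera_info(n); print(n,i)
    p=viewer.snapshot(n); cv2.imwrite(f"pics/{n}0.png",p[:,:,::-1])
E
```

```text
pics
{'time_s': 0.0, 'joints': array([-1.32797820e+00,  3.20290596e-01,  1.56568855e+00, -3.97160093e-05,
        1.25738117e+00, -1.99833401e-02]), 'dq': array([ 0.0002661 ,  0.00105367, -0.00041099, -0.00101431,  0.00011136,
        0.00073383]), 'effort': array([-6.62673619e-05, -4.12459302e+01, -2.31978106e+01,  7.26088788e-02,
        4.57234879e-02, -1.34816050e-04]), 'tool_pos': array([ 149.25946782, -554.78920792,  227.11731105]), 'tool_rot': array([-0.09203187, -0.70092745, -0.09327107,  0.70109297]), 'ft_force': array([ 0.58833945,  0.15798762, -0.34348857]), 'ft_torque': array([-0.03021947,  0.01238801,  0.01199303]), 'width': 91.33512941543954}
scene {'K': array([[439.62095646,   0.        , 258.94490738],
       [  0.        , 439.62095646, 192.07382653],
       [  0.        ,   0.        ,   1.        ]]), 'R': array([[ 0.03549856,  0.99932831,  0.00909841],
       [ 0.76898221, -0.02149915, -0.63890856],
       [-0.6382838 ,  0.02967685, -0.76922888]]), 't': array([ -39.84257565, -360.12844502, 1661.44776678])}
top {'K': array([[432.21159551,   0.        , 258.92233103],
       [  0.        , 432.21159551, 190.40952197],
       [  0.        ,   0.        ,   1.        ]]), 'R': array([[ 0.00355101, -0.99988187,  0.01495468],
       [-0.99791199, -0.00450768, -0.06443093],
       [ 0.06449073, -0.01469466, -0.99781011]]), 't': array([ -21.18951074,  554.75537509, 1482.71252675])}
wrist {'K': array([[289.26132579,   0.        , 253.10138539],
       [  0.        , 289.26132579, 188.03986979],
       [  0.        ,   0.        ,   1.        ]]), 'R': array([[ 2.58991165e-01, -9.65879433e-01, -7.04823043e-04],
       [-9.34490242e-01, -2.50758846e-01,  2.52681596e-01],
       [-2.44236698e-01, -6.47836508e-02, -9.67549231e-01]]), 't': array([-574.84847258,  -28.54187948,  389.74398981])}
```

View pics/scene0.png

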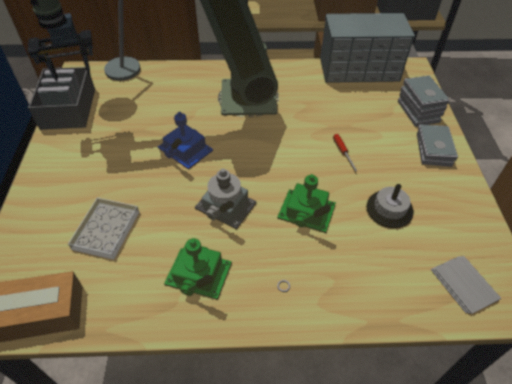

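View pics/top0.png

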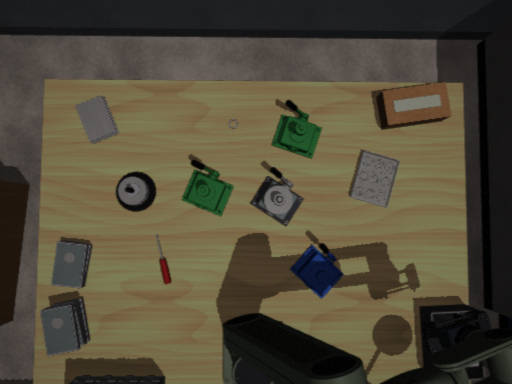

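View pics/wrist0.png

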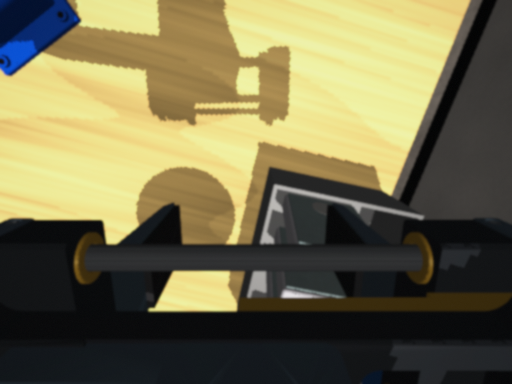

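The grey fixture is at top (278,199) and scene (226,197). The look-alikes are green at top (297,135) and (207,191), and blue at (318,271). I choose the grey one and check it in close crops.

Run:
```python
import cv2, numpy as np
t=cv2.imread("pics/top0.png")[150:235,240:320]; s=cv2.imread("pics/scene0.png")[160:240,185:265]
a=cv2.resize(t,None,fx=5,fy=5,interpolation=cv2.INTER_CUBIC); b=cv2.resize(s,None,fx=5,fy=5,interpolation=cv2.INTER_CUBIC)
h=max(a.shape[0],b.shape[0])
o=np.zeros((h,800,3),np.uint8); o[:a.shape[0],:400]=a; o[:b.shape[0],400:]=b
cv2.imwrite("pics/crop0.png",o)
```

```text
(no output)
```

View pics/crop0.png

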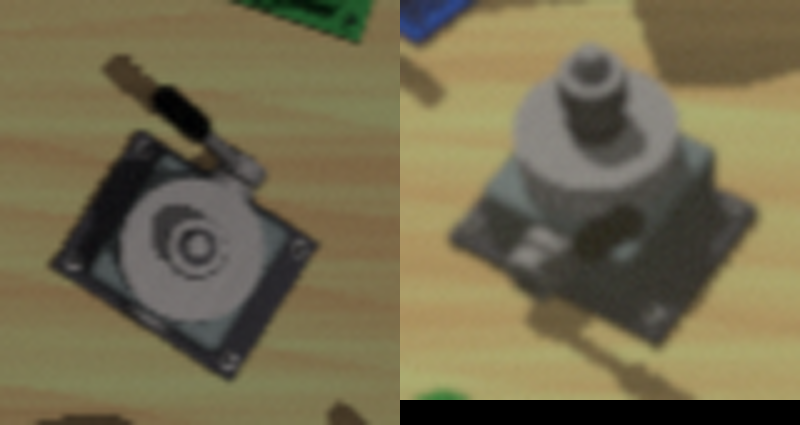

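```bash
cat > h.py <<'E'
from workcell import env, viewer, ticket
import cv2, numpy as np
from scipy.spatial.transform import Rotation as Ro
from scipy.optimize import least_squares
def ray(info,px):
    R=np.array(info['R']);t=np.array(info['t']);K=np.array(info['K'])
    return -R.T@t, R.T@np.linalg.solve(K,[px[0],px[1],1])
def atz(info,px,z):
    c,d=ray(info,px); return c+d*(z-c[2])/d[2]
def proj(info,X):
    q=np.array(info['R'])@np.array(X,float)+np.array(info['t']); q=np.array(info['K'])@q; return q[:2]/q[2]
def trot(q): return Ro.from_quat([q[1],q[2],q[3],q[0]]).as_matrix()
E
python3 - <<'E'
from h import *
T=viewer.camera_info("top");S=viewer.camera_info("scene")
c=lambda x,y:(x/5+240-0.4,y/5+150-0.4)
s=lambda x,y:((x-400)/5+185-.4,y/5+160-.4)
P=[atz(T,c(*p),10) for p in [(140,130),(318,243),(230,380),(50,265)]]
for p in P: print(p.round(1))
C=sum(P)/4; print("centre",C)
ex=(P[0]-P[1]+P[3]-P[2]); print("yaw",np.arctan2(ex[1],ex[0]))
Q=[atz(S,s(*p),10) for p in [(755,212),(660,345),(450,238)]]
for p in Q: print(p.round(1))
print("nut/drawbar top", atz(T,c(198,246),155), atz(S,s(592,62),160))
o=env.observe(); print(trot(o['tool_rot']).round(3))
I=viewer.camera_info("wrist");print("wristcam", -I['R'].T@I['t'])
E
```

```text
[607.4 -49.3  10. ]
[ 528.8 -173.8   10. ]
[ 433.2 -112.2   10. ]
[512.7  13.3  10. ]
centre [520.52076561 -80.51432063  10.        ]
yaw 1.0070120170664338
[515.8  11.4  10. ]
[611.7 -46.1  10. ]
[ 530.5 -170.9   10. ]
nut/drawbar top [519.76369465 -80.97083502 155.        ] [527.85802673 -78.44818394 160.        ]
[[-0.     0.26  -0.966]
 [ 0.001 -0.966 -0.26 ]
 [-1.    -0.001 -0.   ]]
wristcam [ 217.40662384 -537.17443686  384.01488781]
```

>>> carry_out --deltas '[{"delta_pos":[0,-0.03,-0.035],"spin":0,"jaw":1},{"delta_pos":[0,-0.03,-0.035],"spin":0,"jaw":1},{"delta_pos":[0,-0.03,-0.035],"spin":0,"jaw":1},{"delta_pos":[0,-0.03,-0.035],"spin":0,"jaw":1},{"delta_pos":[0,-0.03,-0.035],"spin":0,"jaw":1},{"delta_pos":[0,-0.03,-0.035],"spin":0,"jaw":1},{"delta_pos":[0,-0.03,-0.035],"spin":0,"jaw":1},{"delta_pos":[0,-0.03,-0.035],"spin":0,"jaw":1}]'

```text
time_s: 0.95
tool_pos: [358.0, -249.0, 227.9]
tool_rot: [0.093, 0.701, 0.092, -0.701]
ft_force: [0.5, -0.6, -0.2]
width: 91.1
```

>>> carry_out --deltas '[{"delta_pos":[0,-0.03,-0.035],"spin":0,"jaw":1},{"delta_pos":[0,-0.03,-0.035],"spin":0,"jaw":1},{"delta_pos":[0,-0.03,-0.035],"spin":0,"jaw":1},{"delta_pos":[0,-0.03,-0.035],"spin":0,"jaw":1},{"delta_pos":[0,0,0],"spin":0,"jaw":0.65},{"delta_pos":[0,0,0],"spin":0,"jaw":0.65}]'

```text
time_s: 1.55
tool_pos: [461.4, -97.8, 227.5]
tool_rot: [-0.094, -0.7, -0.094, 0.701]
ft_force: [-0.9, -0.6, -0.4]
width: 78.0
```

Run:
```python
from h import *
o=env.observe(); print(o); print(trot(o['tool_rot']).round(3))
I=viewer.camera_info("wrist"); print(proj(I,[521,-80,140]))
np.save("I1.npy",I,allow_pickle=True)
cv2.imwrite("pics/w1.png",viewer.snapshot("wrist")[:,:,::-1])
```

```text
{'time_s': 1.55, 'joints': array([-2.32796593e-01,  1.57483960e-01,  1.78674253e+00, -6.44493187e-04,
        1.19853916e+00,  1.07273025e+00]), 'dq': array([-0.04320789, -0.01071755,  0.0105652 , -0.00258612,  0.0024873 ,
       -0.00067366]), 'effort': array([ 1.22270264e+00, -3.13942015e+01, -2.30658120e+01,  1.76860266e-01,
       -1.07720189e-01,  2.06093921e-02]), 'tool_pos': array([461.39435264, -97.77404432, 227.5251814 ]), 'tool_rot': array([-0.09364443, -0.70042189, -0.09354444,  0.70134822]), 'ft_force': array([-0.90508045, -0.62054484, -0.39658659]), 'ft_torque': array([ 0.02428826,  0.02846424, -0.00736665]), 'width': 78.03757632422008}
[[-0.001  0.262 -0.965]
 [-0.    -0.965 -0.262]
 [-1.    -0.     0.001]]
[250.57979778 122.66727993]
```

View pics/w1.png

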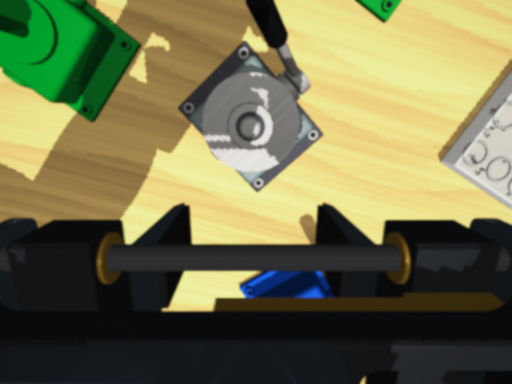

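The wrist picture shows the grey fixture with its nut and drawbar at about (248,125), the lever hub at (298,80) and the grip at (268,22). I'll enlarge it to measure.

Run:
```python
import cv2
a=cv2.imread("pics/w1.png")[0:200,165:345]
cv2.imwrite("pics/w1c.png",cv2.resize(a,None,fx=3,fy=3,interpolation=cv2.INTER_CUBIC))
```

```text
(no output)
```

View pics/w1c.png

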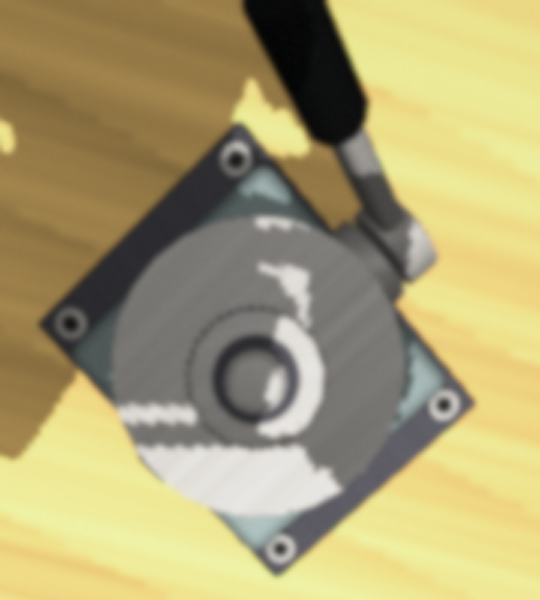

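Run:
```python
from h import *
I=np.load("I1.npy",allow_pickle=True).item(); T=viewer.camera_info("top");S=viewer.camera_info("scene")
w=lambda x,y:np.array([x/3+165-1/3,y/3-1/3])
c=lambda x,y:np.array([x/5+240-0.4,y/5+150-0.4])
s=lambda x,y:np.array([(x-400)/5+185-.4,y/5+160-.4])
# corner order: (+75,-58),(-75,-58),(-75,58),(+75,58)
L=np.array([[75,-58],[-75,-58],[-75,58],[75,58]])
obs=[]
for i,p in enumerate([(240,124),(474,404),(278,575),(40,325)]): obs.append((I,L[i],10,w(*p),1))
for i,p in enumerate([(140,130),(318,243),(230,380),(50,265)]): obs.append((T,L[i],10,c(*p),1))
for i,p in zip((3,0,1),[(755,212),(660,345),(450,238)]): obs.append((S,L[i],10,s(*p),1))
th=np.linspace(0,2*np.pi,180)
def circ(info,x,y,z,r):
    P=np.array([proj(info,[x+r*np.cos(a),y+r*np.sin(a),z]) for a in th]); 
    return np.array([P[:,0].min(),P[:,0].max(),P[:,1].min(),P[:,1].max()])
pl=np.array([112/3+165,408/3+165,212/3,516/3])-1/3
nu=np.array([187/3+165,324/3+165,305/3,445/3])-1/3
def loc(p,l): 
    cs,sn=np.cos(p[2]),np.sin(p[2]); return [p[0]+cs*l[0]-sn*l[1],p[1]+sn*l[0]+cs*l[1]]
def f(p,use=("I","T","S")):
    r=[]
    for k,(i,l,z,px,wt) in enumerate(obs):
        tag="I" if k<4 else "T" if k<8 else "S"
        if tag in use: r+=list((proj(i,loc(p,l)+[z])-px)*wt)
    if "I" in use:
        r+=list(circ(I,p[0],p[1],p[3],47.5)-pl); r+=list(circ(I,p[0],p[1],p[4],19)-nu)
    return np.array(r)
for use in (("I",),("I","T","S")):
    q=least_squares(f,[521,-80,1,90,140],args=(use,)); print(use,q.x.round(3)); print(q.fun.round(1))
p=q.x
for a in (53,54,55):
    for rr in (66,118):
        print(a,rr,proj(I,loc(p,[rr*np.cos(np.radians(a)),-70])+[36+rr*np.sin(np.radians(a))])*3-[495,0])
print(proj(I,loc(p,[0,-70])+[36])*3-[495,0])
```

```text
('I',) [518.692 -80.472   1.005  98.81  137.423]
[-0.1 -2.4  1.9 -0.3 -0.2  1.8 -1.7 -0.5 -0.6 -0.6  0.6  0.4  0.7  0.5
  0.4  0.3]
('I', 'T', 'S') [518.871 -80.427   1.004  98.823 137.947]
[-0.1 -2.6  1.9 -0.4 -0.2  1.6 -1.7 -0.6 -0.3 -0.2  0.3  0.4  0.1  1.
 -0.2  0.7  0.8 -1.5 -0.7 -1.  -1.3 -0.7 -0.6 -0.6  0.4  0.2  0.6  0.6
  0.1  0.1]
53 66 [337.42244348 116.37707051]
53 118 [270.55947072 -22.06800305]
54 66 [339.57448449 118.26237043]
54 118 [274.94869109 -18.53692092]
55 66 [341.75492586 120.19823468]
55 118 [279.42614689 -14.8637039 ]
[395.20250377 236.0152554 ]
```

>>> carry_out --deltas '[{"delta_pos":[0,0,0],"spin":-0.149,"jaw":0.65},{"delta_pos":[0,0,0],"spin":-0.149,"jaw":0.65},{"delta_pos":[0,0,0],"spin":-0.149,"jaw":0.65},{"delta_pos":[0,0,0],"spin":-0.149,"jaw":0.65},{"delta_pos":[0,0,0],"spin":-0.149,"jaw":0.65},{"delta_pos":[0,0,0],"spin":-0.149,"jaw":0.65},{"delta_pos":[0,0,0],"spin":-0.149,"jaw":0.65},{"delta_pos":[0,0,0],"spin":-0.149,"jaw":0.65}]'

```text
time_s: 2.4
tool_pos: [460.4, -100.2, 227.9]
tool_rot: [-0.471, -0.527, -0.471, 0.528]
ft_force: [0.3, 0.3, 0.6]
width: 59.5
```

Run:
```python
from h import *
o=env.observe(); print(o['joints'],o['tool_pos']); print(trot(o['tool_rot']).round(3))
```

```text
[-2.38284654e-01  1.56006104e-01  1.78750366e+00 -5.01796149e-04
  1.19837473e+00 -1.25295170e-01] [ 460.4190603  -100.15583629  227.93320989]
[[-0.     0.994 -0.113]
 [-0.    -0.113 -0.994]
 [-1.    -0.     0.   ]]
```

>>> carry_out --deltas '[{"delta_pos":[0,0,0],"spin":-0.145,"jaw":0.65},{"delta_pos":[0,0,0],"spin":-0.145,"jaw":0.65},{"delta_pos":[0,0,0],"spin":-0.145,"jaw":0.65},{"delta_pos":[0,0,0],"spin":-0.145,"jaw":0.65},{"delta_pos":[0,0,0],"spin":-0.145,"jaw":0.65},{"delta_pos":[0,0,0],"spin":-0.145,"jaw":0.65},{"delta_pos":[0,0,0],"spin":-0.145,"jaw":0.65},{"delta_pos":[0,0,0],"spin":-0.145,"jaw":0.65}]'

```text
time_s: 3.2
tool_pos: [460.4, -100.1, 227.9]
tool_rot: [0.683, 0.183, 0.683, -0.183]
ft_force: [0.3, -0.6, -0.1]
width: 59.4
```

>>> carry_out --deltas '[{"delta_pos":[0,0,0],"spin":-0.145,"jaw":0.65},{"delta_pos":[0,0,0],"spin":-0.145,"jaw":0.65},{"delta_pos":[0,0,0],"spin":-0.145,"jaw":0.65},{"delta_pos":[0,0,0],"spin":-0.145,"jaw":0.65},{"delta_pos":[0,0,0],"spin":-0.145,"jaw":0.65},{"delta_pos":[0,0,0],"spin":-0.145,"jaw":0.65},{"delta_pos":[0,0,0],"spin":-0.145,"jaw":0.65},{"delta_pos":[0,0,0],"spin":-0.145,"jaw":0.65}]'

```text
time_s: 4.0
tool_pos: [460.4, -100.1, 227.9]
tool_rot: [0.671, -0.221, 0.672, 0.221]
ft_force: [-0.3, -0.5, -0.0]
width: 59.1
```

Run:
```python
from h import *
o=env.observe(); print(o['joints'],o['tool_pos']); R=trot(o['tool_rot']);print(R.round(3))
n=np.array([518.9,-80.4]); g=n+60*R[:2,2]; print(g, R.T@np.r_[g-o['tool_pos'][:2],0])
```

```text
[-2.38275267e-01  1.56006802e-01  1.78749999e+00 -4.82165476e-04
  1.19839009e+00 -2.44510714e+00] [ 460.41842215 -100.14507925  227.93427324]
[[-0.    -0.594  0.804]
 [-0.     0.804  0.594]
 [-1.    -0.    -0.001]]
[567.16115765 -44.750882  ] [-6.30657990e-02 -1.88649443e+01  1.18771371e+02]
```

Second view from the opposite side: shift y −19 mm, z +119 mm in 3 rows.

>>> carry_out --deltas '[{"delta_pos":[0,-0.0063,0.0397],"spin":0,"jaw":0.65},{"delta_pos":[0,-0.0063,0.0397],"spin":0,"jaw":0.65},{"delta_pos":[0,-0.0063,0.0397],"spin":0,"jaw":0.65},{"delta_pos":[0,0,0],"spin":0,"jaw":0.65},{"delta_pos":[0,0,0],"spin":0,"jaw":0.65}]'

```text
time_s: 4.5
tool_pos: [568.0, -44.6, 227.3]
tool_rot: [0.671, -0.22, 0.673, 0.22]
ft_force: [-0.9, -0.9, -0.1]
width: 59.6
```

Run:
```python
from h import *
o=env.observe(); print(o['joints'],o['tool_pos'])
I=viewer.camera_info("wrist"); print(proj(I,[519,-80.4,140]))
np.save("I2.npy",I,allow_pickle=True)
a=viewer.snapshot("wrist")[:,:,::-1]
cv2.imwrite("pics/w2.png",a)
cv2.imwrite("pics/w2c.png",cv2.resize(a[30:220,160:340],None,fx=3,fy=3,interpolation=cv2.INTER_CUBIC))
```

```text
[-9.81775019e-02  3.12722274e-01  1.57631033e+00 -7.08665783e-04
  1.25448707e+00 -2.30068229e+00] [567.98742836 -44.60548919 227.32553406]
[253.40657786 126.85644065]
```

View pics/w2c.png

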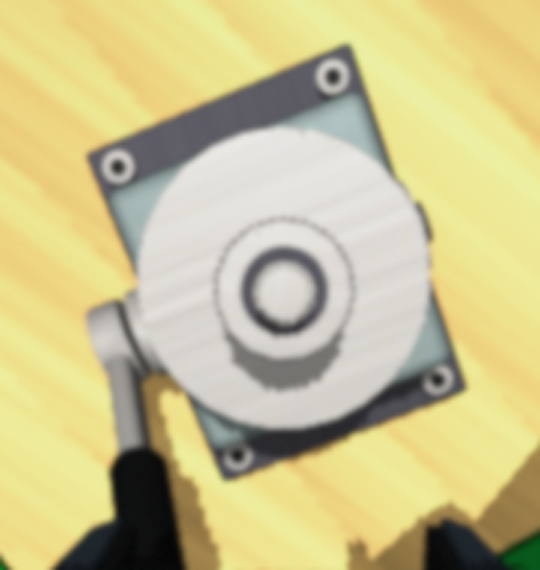

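```bash
cat > fit.py <<'E'
from h import *
I1=np.load("I1.npy",allow_pickle=True).item();I2=np.load("I2.npy",allow_pickle=True).item(); T=viewer.camera_info("top");S=viewer.camera_info("scene")
w=lambda x,y:np.array([x/3+165-1/3,y/3-1/3])
w2=lambda x,y:np.array([x/3+160-1/3,y/3+30-1/3])
L=np.array([[75,-58],[-75,-58],[-75,58],[75,58]])
th=np.linspace(0,2*np.pi,180)
def circ(info,x,y,z,r):
    P=np.array([proj(info,[x+r*np.cos(a),y+r*np.sin(a),z]) for a in th]); 
    return np.array([P[:,0].min(),P[:,0].max(),P[:,1].min(),P[:,1].max()])
def pk(f,a): p=f(a[0],a[2]);q=f(a[1],a[3]); return np.array([p[0],q[0],p[1],q[1]])
D=[(I1,[w(*p) for p in [(240,124),(474,404),(278,575),(40,325)]],pk(w,(112,408,212,516)),pk(w,(187,324,305,445))),
   (I2,[w2(*p) for p in [(228,480),(88,156),(350,44),(466,388)]],pk(w2,(137,431,127,430)),pk(w2,(215,355,217,358)))]
def loc(p,l): 
    cs,sn=np.cos(p[2]),np.sin(p[2]); return [p[0]+cs*l[0]-sn*l[1],p[1]+sn*l[0]+cs*l[1]]
def f(p,use):
    r=[]
    for k in use:
        I,cc,pl,nu=D[k]
        for l,px in zip(L,cc): r+=list((proj(I,loc(p,l)+[10])-px))
        r+=list(circ(I,p[0],p[1],p[3],47.5)-pl); r+=list(circ(I,p[0],p[1],p[4],19)-nu)
    return np.array(r)
for use in ((0,),(1,),(0,1)):
    q=least_squares(f,[521,-80,1,90,140],args=(use,)); print(use,q.x.round(3)); print(q.fun.round(1))
# nut only
def g(p,use): return np.concatenate([circ(D[k][0],p[0],p[1],p[2],19)-D[k][3] for k in use])
for use in ((0,),(1,),(0,1)): print(least_squares(g,[521,-80,140],args=(use,)).x.round(2))
o=env.observe(); R=trot(o['tool_rot']); print(R.round(3), R.T@(np.array([q.x[0],q.x[1],215])-o['tool_pos']))
E
python3 fit.py
```

```text
(0,) [518.692 -80.472   1.005  98.81  137.423]
[-0.1 -2.4  1.9 -0.3 -0.2  1.8 -1.7 -0.5 -0.6 -0.6  0.6  0.4  0.7  0.5
  0.4  0.3]
(1,) [518.117 -79.679   1.008  98.022 140.181]
[-1.2  1.6 -1.6 -0.8  0.3 -1.8  1.7  0.7  0.   0.4 -0.1 -0.4  0.4 -0.2
  0.5  0.5]
(0, 1) [518.427 -80.066   1.006  98.38  138.486]
[-0.6 -2.3  1.5 -0.3 -0.5  1.9 -2.1 -0.3 -1.  -1.1  0.8  0.4 -0.   0.1
  0.5  0.6 -1.6  1.6 -1.9 -0.9  0.  -1.7  1.3  0.8 -0.5 -0.1 -0.1 -0.3
 -0.  -1.   0.6  0.3]
[518.83 -79.93 137.9 ]
[517.76 -80.03 141.64]
[518.35 -79.94 138.34]
[[-0.002 -0.59   0.807]
 [-0.     0.807  0.59 ]
 [-1.     0.001 -0.002]] [ 12.63941573   0.40116949 -60.35919958]
```

>>> carry_out --deltas '[{"delta_pos":[0,0.0002,-0.0302],"spin":0,"jaw":0.65},{"delta_pos":[0,0.0002,-0.0302],"spin":0,"jaw":0.65},{"delta_pos":[0,0,0],"spin":0,"jaw":0.65},{"delta_pos":[0.03,0,0],"spin":0,"jaw":0.65},{"delta_pos":[0.03,0,0],"spin":0,"jaw":0.65},{"delta_pos":[0,0,0],"spin":0,"jaw":0.65}]'

```text
time_s: 5.15
tool_pos: [516.3, -78.9, 164.9]
tool_rot: [0.67, -0.218, 0.675, 0.221]
ft_force: [0.5, -0.1, 0.2]
width: 59.4
```

Run:
```python
from h import *
o=env.observe(); R=trot(o['tool_rot']); print(o['joints'],o['tool_pos'],o['ft_torque'],R.T@(np.array([518.4,-80.0,127])-o['tool_pos']))
a=viewer.snapshot("wrist")[:,:,::-1]
cv2.imwrite("pics/w3.png",a)
```

```text
[-1.73619843e-01  2.91256562e-01  1.77541856e+00 -2.03757410e-05
  1.08280273e+00 -2.37602374e+00] [516.32011236 -78.88549057 164.94835879] [ 0.19220708 -0.09607266  0.01551008] [37.92952062 -2.34278037  1.22835036]
```

View pics/w3.png

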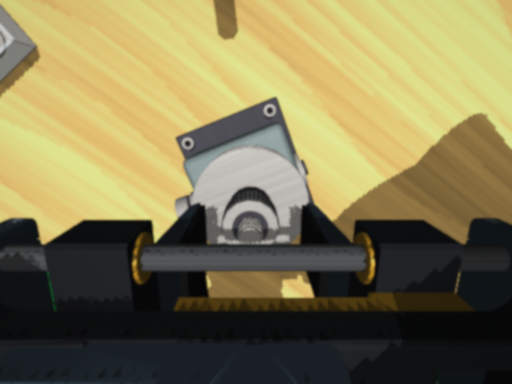

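>>> carry_out --deltas '[{"delta_pos":[0,-0.0023,0.0012],"spin":0,"jaw":0.65},{"delta_pos":[0,0,0],"spin":0,"jaw":0.65},{"delta_pos":[0,0,0],"spin":0,"jaw":0.65}]'

```text
time_s: 5.5
tool_pos: [522.9, -80.1, 169.3]
tool_rot: [0.673, -0.221, 0.671, 0.22]
ft_force: [1.1, -0.2, 0.3]
width: 59.4
```

Run:
```python
from h import *
o=env.observe(); R=trot(o['tool_rot']); print(o['dq'],o['tool_pos'],o['ft_torque'],R.T@(np.array([518.4,-80.0,127])-o['tool_pos']))
```

```text
[ 0.00267598  0.00193985  0.01095967  0.00181061 -0.00243585 -0.0005879 ] [522.91746924 -80.06169519 169.2834485 ] [ 0.13350502 -0.11244    -0.01898862] [42.27128749  2.80641959 -3.68288129]
```

>>> carry_out --deltas '[{"delta_pos":[0,0,0],"spin":0,"jaw":0.65},{"delta_pos":[0,0,0],"spin":0,"jaw":0.65}]'

```text
time_s: 5.7
tool_pos: [522.2, -79.8, 168.3]
tool_rot: [0.672, -0.22, 0.672, 0.22]
ft_force: [-0.7, -0.1, -0.8]
width: 59.2
```

Run:
```python
from h import *
o=env.observe(); R=trot(o['tool_rot']); print(o['dq'],o['tool_pos'],o['ft_torque'],R.T@(np.array([518.4,-80.0,127])-o['tool_pos']))
```

```text
[-0.00190592  0.00375533  0.00348147 -0.00018535 -0.00170383  0.00016717] [522.19412425 -79.82242395 168.32638217] [ 0.17085297 -0.10812259 -0.02132742] [41.32381653  2.12543746 -3.18142716]
```

>>> carry_out --deltas '[{"delta_pos":[0.005,0.0021,-0.0032],"spin":0,"jaw":0.65},{"delta_pos":[0.012,0,0],"spin":0,"jaw":0.65},{"delta_pos":[0.012,0,0],"spin":0,"jaw":0.65},{"delta_pos":[0.012,0,0],"spin":0,"jaw":0.65},{"delta_pos":[0,0,0],"spin":0,"jaw":0.65},{"delta_pos":[0,0,0],"spin":0,"jaw":0.65},{"delta_pos":[0,0,0],"spin":0,"jaw":0.65}]'

```text
time_s: 6.4
tool_pos: [518.6, -80.1, 127.2]
tool_rot: [0.672, -0.22, 0.672, 0.22]
ft_force: [0.2, 0.5, 0.1]
width: 59.4
```

Run:
```python
from h import *
o=env.observe(); R=trot(o['tool_rot']); print(o['dq'],o['tool_pos'],o['ft_torque'],R.T@(np.array([518.4,-80.0,127])-o['tool_pos']))
a=viewer.snapshot("wrist")[:,:,::-1]
cv2.imwrite("pics/w4.png",cv2.resize(a[100:300,140:370],None,fx=3,fy=3,interpolation=cv2.INTER_CUBIC))
a=viewer.snapshot("scene")[:,:,::-1]
cv2.imwrite("pics/s4.png",cv2.resize(a[100:260,140:320],None,fx=3,fy=3,interpolation=cv2.INTER_CUBIC))
```

```text
[-0.00073098 -0.00521598 -0.00527506  0.00167615 -0.00027298 -0.00049804] [518.64968092 -80.13198109 127.18950868] [ 0.12263634 -0.1149113  -0.00373862] [ 0.18928032  0.2542617  -0.12327634]
```

View pics/w4.png

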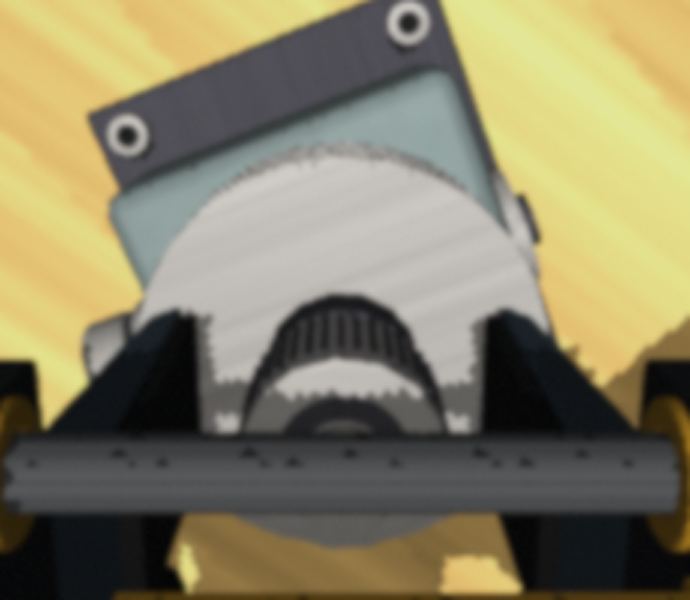

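View pics/s4.png

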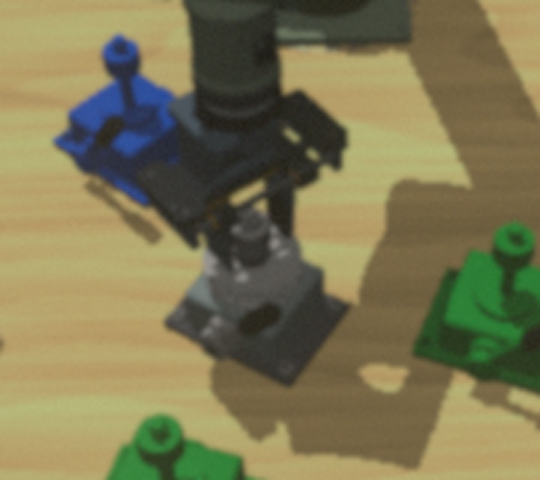

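The fingers stand symmetrically round the nut (nut at crop (345,390), fingers at (200,…) and (490,…)), clear of the platters. I'll close at 20 N.

>>> carry_out --deltas '[{"delta_pos":[0,0,0],"spin":0,"jaw":0.2},{"delta_pos":[0,0,0],"spin":0,"jaw":0.2},{"delta_pos":[0,0,0],"spin":0,"jaw":0.2},{"delta_pos":[0,0,0],"spin":0,"jaw":0.2}]' --newtons 20

```text
time_s: 6.9
tool_pos: [518.2, -80.0, 127.1]
tool_rot: [0.672, -0.22, 0.672, 0.22]
ft_force: [-0.2, 0.9, 0.4]
width: 37.7
```

```bash
cat > st.py <<'E'
from h import *
o=env.observe(); R=trot(o['tool_rot']); print("t",o['time_s'],"j6",o['joints'][5].round(3),"pos",o['tool_pos'].round(2),"F",o['ft_force'].round(2),"Ft",(R.T@o['ft_force']).round(2),"M",o['ft_torque'].round(3),"Mt",(R.T@o['ft_torque']).round(3),"e6",o['effort'][5].round(3),"w",o['width'].round(2))
E
python3 st.py
```

```text
Traceback (most recent call last):
  File "st.py", line 2, in <module>
    o=env.observe(); R=trot(o['tool_rot']); print("t",o['time_s'],"j6",o['joints'][5].round(3),"pos",o['tool_pos'].round(2),"F",o['ft_force'].round(2),"Ft",(R.T@o['ft_force']).round(2),"M",o['ft_torque'].round(3),"Mt",(R.T@o['ft_torque']).round(3),"e6",o['effort'][5].round(3),"w",o['width'].round(2))
                                                                                                                                                                                                                                                                                         ^^^^^^^^^^^^^^^^
AttributeError: 'float' object has no attribute 'round'
```

```bash
sed -i "s/o\['width'\].round(2)/round(o['width'],2)/" st.py; python3 st.py
```

```text
t 6.9 j6 -2.379 pos [518.21 -79.98 127.11] F [-0.25  0.86  0.39] Ft [-0.39  0.84  0.31] M [ 0.263 -0.038  0.064] Mt [-0.064 -0.186  0.189] e6 0.0 w 37.7
```

>>> carry_out --deltas '[{"delta_pos":[0.00016,0,0],"spin":0.1,"jaw":0.2},{"delta_pos":[0.00016,0,0],"spin":0.1,"jaw":0.2},{"delta_pos":[0.00016,0,0],"spin":0.1,"jaw":0.2},{"delta_pos":[0.00016,0,0],"spin":0.1,"jaw":0.2}]'

```text
time_s: 7.3
tool_pos: [518.1, -79.8, 126.5]
tool_rot: [0.702, -0.081, 0.703, 0.081]
ft_force: [-0.8, 1.8, 1.4]
width: 37.4
```

```bash
python3 st.py
```

```text
t 7.3 j6 -1.975 pos [518.07 -79.76 126.47] F [-0.79  1.83  1.44] Ft [-1.44  1.96 -0.35] M [ 0.384 -0.049  0.122] Mt [-0.122 -0.135  0.363] e6 -0.703 w 37.36
```

>>> carry_out --deltas '[{"delta_pos":[0.00016,0,0],"spin":0.1,"jaw":0.2},{"delta_pos":[0.00016,0,0],"spin":0.1,"jaw":0.2},{"delta_pos":[0.00016,0,0],"spin":0.1,"jaw":0.2},{"delta_pos":[0.00016,0,0],"spin":0.1,"jaw":0.2}]'

```text
time_s: 7.7
tool_pos: [518.1, -79.5, 125.8]
tool_rot: [0.704, 0.061, 0.705, -0.06]
ft_force: [-0.2, 2.3, 1.5]
width: 37.7
```

```bash
python3 st.py
```

```text
t 7.7 j6 -1.575 pos [518.1  -79.5  125.83] F [-0.17  2.34  1.55] Ft [-1.54  2.28 -0.57] M [ 0.451 -0.071  0.088] Mt [-0.088  0.007  0.456] e6 -0.702 w 37.7
```

>>> carry_out --deltas '[{"delta_pos":[0.00016,0,0],"spin":0.1,"jaw":0.2},{"delta_pos":[0.00016,0,0],"spin":0.1,"jaw":0.2},{"delta_pos":[0.00016,0,0],"spin":0.1,"jaw":0.2}]'

```text
time_s: 8.0
tool_pos: [518.1, -79.3, 125.4]
tool_rot: [0.687, 0.165, 0.688, -0.165]
ft_force: [-0.3, 3.5, 2.1]
width: 37.7
```

```bash
python3 st.py
```

```text
t 8.0 j6 -1.275 pos [518.14 -79.35 125.36] F [-0.33  3.49  2.14] Ft [-2.13  2.96 -1.88] M [ 0.538 -0.108  0.102] Mt [-0.102  0.148  0.528] e6 -0.702 w 37.69
```

>>> carry_out --deltas '[{"delta_pos":[0.00016,0,0],"spin":0.1,"jaw":0.2},{"delta_pos":[0.00016,0,0],"spin":0.1,"jaw":0.2},{"delta_pos":[0.00016,0,0],"spin":0.1,"jaw":0.2},{"delta_pos":[0.00016,0,0],"spin":0.1,"jaw":0.2}]'

```text
time_s: 8.4
tool_pos: [518.3, -79.2, 124.7]
tool_rot: [0.641, 0.299, 0.641, -0.298]
ft_force: [-0.5, 2.5, 0.7]
width: 37.4
```

```bash
python3 st.py
```

```text
t 8.4 j6 -0.875 pos [518.3  -79.17 124.71] F [-0.51  2.52  0.68] Ft [-0.68  1.24 -2.26] M [ 0.67  -0.11   0.148] Mt [-0.148  0.442  0.515] e6 -0.701 w 37.4
```

>>> carry_out --deltas '[{"delta_pos":[0.00016,0,0],"spin":0.1,"jaw":0.2},{"delta_pos":[0.00016,0,0],"spin":0.1,"jaw":0.2},{"delta_pos":[0.00016,0,0],"spin":0.1,"jaw":0.2}]'

```text
time_s: 8.7
tool_pos: [518.5, -79.1, 124.3]
tool_rot: [0.589, 0.391, 0.589, -0.39]
ft_force: [-0.1, 3.2, 1.0]
width: 37.5
```

```bash
python3 st.py
```

```text
t 8.7 j6 -0.575 pos [518.48 -79.09 124.26] F [-0.15  3.22  0.97] Ft [-0.97  1.12 -3.03] M [ 0.654 -0.242  0.03 ] Mt [-0.03   0.508  0.478] e6 -0.701 w 37.46
```

>>> carry_out --deltas '[{"delta_pos":[0.00016,0,0],"spin":0.1,"jaw":0.2},{"delta_pos":[0.00016,0,0],"spin":0.1,"jaw":0.2},{"delta_pos":[0.00016,0,0],"spin":0.1,"jaw":0.2}]'

```text
time_s: 9.0
tool_pos: [518.7, -79.0, 123.8]
tool_rot: [0.524, 0.475, 0.524, -0.474]
ft_force: [0.9, 3.5, 1.1]
width: 37.4
```

```bash
python3 st.py
```

```text
t 9.0 j6 -0.275 pos [518.67 -79.05 123.78] F [0.92 3.48 1.15] Ft [-1.14  1.27 -3.38] M [ 0.68  -0.257  0.162] Mt [-0.161  0.652  0.323] e6 -0.701 w 37.36
```

>>> carry_out --deltas '[{"delta_pos":[0.00016,0,0],"spin":0.1,"jaw":0.2},{"delta_pos":[0.00016,0,0],"spin":0.1,"jaw":0.2},{"delta_pos":[0.00016,0,0],"spin":0.1,"jaw":0.2}]'

```text
time_s: 9.3
tool_pos: [518.9, -79.0, 123.3]
tool_rot: [0.447, 0.548, 0.448, -0.547]
ft_force: [1.8, 4.1, 0.8]
width: 37.7
```

```bash
python3 st.py
```

```text
t 9.3 j6 0.025 pos [518.87 -79.04 123.31] F [1.83 4.09 0.77] Ft [-0.76  0.98 -4.38] M [ 0.676 -0.341  0.16 ] Mt [-0.16   0.731  0.199] e6 -0.701 w 37.75
```

>>> carry_out --deltas '[{"delta_pos":[0.00016,0,0],"spin":0.1,"jaw":0.2},{"delta_pos":[0.00016,0,0],"spin":0.1,"jaw":0.2},{"delta_pos":[0.00016,0,0],"spin":0.1,"jaw":0.2}]'

```text
time_s: 9.6
tool_pos: [519.0, -79.1, 122.8]
tool_rot: [0.361, 0.609, 0.361, -0.607]
ft_force: [1.0, 3.4, -0.1]
width: 37.4
```

```bash
python3 st.py
```

```text
t 9.6 j6 0.325 pos [519.03 -79.07 122.83] F [ 1.04  3.38 -0.11] Ft [ 0.12 -0.71 -3.46] M [ 0.618 -0.334  0.115] Mt [-0.115  0.702 -0.004] e6 -0.702 w 37.37
```

>>> carry_out --deltas '[{"delta_pos":[0.00016,0,0],"spin":0.1,"jaw":0.2},{"delta_pos":[0.00016,0,0],"spin":0.1,"jaw":0.2},{"delta_pos":[0.00016,0,0],"spin":0.1,"jaw":0.2}]'

```text
time_s: 9.9
tool_pos: [519.2, -79.2, 122.4]
tool_rot: [0.266, 0.656, 0.266, -0.654]
ft_force: [2.0, 2.6, -0.8]
width: 37.5
```

```bash
python3 st.py
```

```text
t 9.9 j6 0.625 pos [519.2  -79.17 122.37] F [ 2.03  2.61 -0.81] Ft [ 0.82 -0.47 -3.27] M [ 0.601 -0.436  0.112] Mt [-0.111  0.732 -0.128] e6 -0.702 w 37.51
```

>>> carry_out --deltas '[{"delta_pos":[0.00016,0,0],"spin":0.1,"jaw":0.2},{"delta_pos":[0.00016,0,0],"spin":0.1,"jaw":0.2},{"delta_pos":[0.00016,0,0],"spin":0.1,"jaw":0.2}]'

```text
time_s: 10.2
tool_pos: [519.4, -79.3, 121.9]
tool_rot: [0.165, 0.689, 0.165, -0.687]
ft_force: [2.1, 3.0, -0.3]
width: 37.6
```

```bash
python3 st.py
```

```text
t 10.2 j6 0.925 pos [519.36 -79.34 121.89] F [ 2.14  3.02 -0.27] Ft [ 0.28 -1.72 -3.28] M [ 0.477 -0.412  0.152] Mt [-0.152  0.584 -0.239] e6 -0.702 w 37.64
```

>>> carry_out --deltas '[{"delta_pos":[0.00016,0,0],"spin":0.1,"jaw":0.2},{"delta_pos":[0.00016,0,0],"spin":0.1,"jaw":0.2},{"delta_pos":[0.00016,0,0],"spin":0.1,"jaw":0.2}]'

```text
time_s: 10.5
tool_pos: [519.4, -79.5, 121.4]
tool_rot: [0.06, 0.706, 0.06, -0.704]
ft_force: [2.0, 2.5, -1.7]
width: 37.5
```

```bash
python3 st.py
```

```text
t 10.5 j6 1.225 pos [519.42 -79.47 121.39] F [ 1.99  2.53 -1.72] Ft [ 1.73 -2.15 -2.39] M [ 0.503 -0.36   0.094] Mt [-0.093  0.44  -0.435] e6 -0.702 w 37.54
```

>>> carry_out --deltas '[{"delta_pos":[0.00016,0,0],"spin":0.1,"jaw":0.2},{"delta_pos":[0.00016,0,0],"spin":0.1,"jaw":0.2},{"delta_pos":[0.00016,0,0],"spin":0.1,"jaw":0.2}]'

```text
time_s: 10.8
tool_pos: [519.5, -79.7, 120.9]
tool_rot: [-0.046, 0.707, -0.045, -0.705]
ft_force: [2.3, 1.0, -0.9]
width: 37.9
```

```bash
python3 st.py
```

```text
t 10.8 j6 1.525 pos [519.46 -79.66 120.94] F [ 2.34  1.05 -0.94] Ft [ 0.95 -1.34 -2.18] M [ 0.357 -0.387  0.088] Mt [-0.087  0.338 -0.404] e6 -0.702 w 37.91
```

>>> carry_out --deltas '[{"delta_pos":[0.00016,0,0],"spin":0.1,"jaw":0.2},{"delta_pos":[0.00016,0,0],"spin":0.1,"jaw":0.2},{"delta_pos":[0.00016,0,0],"spin":0.1,"jaw":0.2}]'

```text
time_s: 11.1
tool_pos: [519.5, -79.9, 120.5]
tool_rot: [-0.151, 0.692, -0.15, -0.69]
ft_force: [3.1, 0.3, 0.8]
width: 37.6
```

```bash
python3 st.py
```

```text
t 11.1 j6 1.825 pos [519.46 -79.9  120.52] F [3.11 0.28 0.78] Ft [-0.77 -1.55 -2.71] M [ 0.182 -0.372  0.139] Mt [-0.139  0.262 -0.321] e6 -0.678 w 37.61
```

>>> carry_out --deltas '[{"delta_pos":[0.00016,0,0],"spin":0.1,"jaw":0.2},{"delta_pos":[0.00016,0,0],"spin":0.1,"jaw":0.2},{"delta_pos":[0.00016,0,0],"spin":0.1,"jaw":0.2}]'

```text
time_s: 11.4
tool_pos: [519.4, -80.0, 120.4]
tool_rot: [-0.252, 0.662, -0.252, -0.66]
ft_force: [0.8, 0.8, 2.8]
width: 37.4
```

```bash
python3 st.py
```

```text
t 11.4 j6 2.124 pos [519.43 -80.05 120.4 ] F [0.83 0.82 2.82] Ft [-2.82 -1.17 -0.08] M [ 0.232 -0.205  0.41 ] Mt [-0.41  -0.002 -0.311] e6 -0.41 w 37.37
```

>>> carry_out --deltas '[{"delta_pos":[0.00016,0,0],"spin":0.1,"jaw":0.2},{"delta_pos":[0.00016,0,0],"spin":0.1,"jaw":0.2},{"delta_pos":[0.00016,0,0],"spin":0.1,"jaw":0.2}]'

```text
time_s: 11.7
tool_pos: [519.3, -80.1, 120.3]
tool_rot: [-0.348, 0.617, -0.347, -0.615]
ft_force: [0.2, 1.1, 4.1]
width: 37.1
```

```bash
python3 st.py
```

```text
t 11.7 j6 2.424 pos [519.28 -80.14 120.32] F [0.21 1.08 4.11] Ft [-4.11 -0.75  0.81] M [0.384 0.067 0.52 ] Mt [-0.519 -0.364 -0.143] e6 -0.279 w 37.13
```

The torque climbed 0.14 → 0.41 → 0.52 N m and the descent stopped, so the nut is seated finger-tight. I'll release it and lift.

>>> carry_out --deltas '[{"delta_pos":[0,0,0],"spin":0,"jaw":0.65},{"delta_pos":[0,0,0],"spin":0,"jaw":0.65},{"delta_pos":[0,0,0],"spin":0,"jaw":0.65},{"delta_pos":[0,0,0],"spin":0,"jaw":0.65}]'

```text
time_s: 12.1
tool_pos: [518.0, -80.1, 119.1]
tool_rot: [0.347, -0.616, 0.347, 0.616]
ft_force: [0.2, -0.1, 0.3]
width: 59.2
```

```bash
python3 st.py
```

```text
t 12.1 j6 2.42 pos [518.03 -80.08 119.07] F [ 0.18 -0.1   0.26] Ft [-0.26 -0.1  -0.18] M [ 0.1   -0.002 -0.043] Mt [ 0.043 -0.084 -0.053] e6 -0.006 w 59.24
```

>>> carry_out --deltas '[{"delta_pos":[-0.02,0,0],"spin":0,"jaw":0.65},{"delta_pos":[-0.04,0,0],"spin":0,"jaw":0.65},{"delta_pos":[-0.04,0,0],"spin":0,"jaw":0.65},{"delta_pos":[0,0,0],"spin":0,"jaw":0.4},{"delta_pos":[0,0,0],"spin":0,"jaw":0.0},{"delta_pos":[0,0,0],"spin":0,"jaw":0.0}]'

```text
time_s: 12.7
tool_pos: [517.3, -79.9, 217.9]
tool_rot: [0.346, -0.615, 0.347, 0.617]
ft_force: [0.3, 0.6, 0.1]
width: 38.1
```

```bash
python3 st.py
python3 - <<'E'
from h import *
a=viewer.snapshot("scene")[:,:,::-1]
b=viewer.snapshot("top")[:,:,::-1]
c=viewer.snapshot("wrist")[:,:,::-1]
cv2.imwrite("pics/w5.png",c)
f=lambda x:cv2.resize(x,None,fx=4,fy=4,interpolation=cv2.INTER_CUBIC)
cv2.imwrite("pics/s5.png",np.hstack([f(a[150:250,175:275]),f(b[150:250,230:330])]))
E
```

```text
t 12.7 j6 2.421 pos [517.26 -79.9  217.88] F [0.33 0.62 0.07] Ft [-0.07 -0.6   0.36] M [ 0.142  0.03  -0.042] Mt [ 0.042 -0.137 -0.048] e6 -0.002 w 38.1
```

View pics/s5.png

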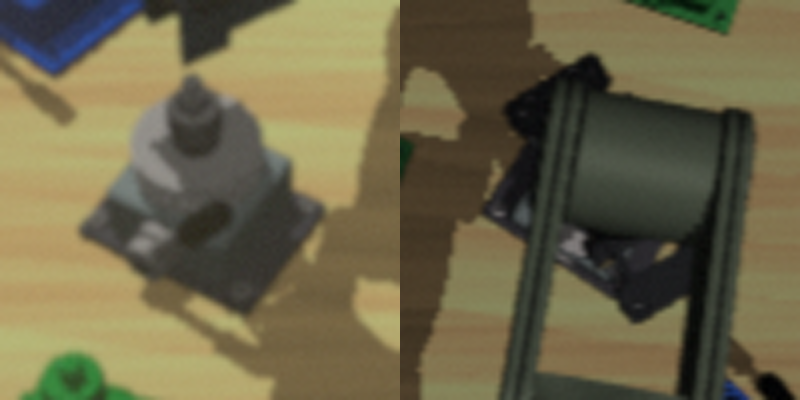

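View pics/w5.png

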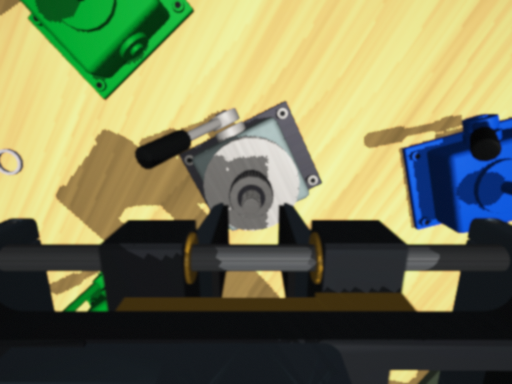

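Nut released with its top lower on the drawbar, and the lever is still up (wrist grip at (165,148), hub at (230,122)). Next I plan the lever approach with the jaw axis along the fixture's y and the fingers shut.

```bash
cat > lv.py <<'E'
from h import *
C=np.array([518.4,-80.0]); yaw=1.006
xf=np.array([np.cos(yaw),np.sin(yaw)]); yf=np.array([-xf[1],xf[0]])
def W(x,y,z): return np.r_[C+x*xf+y*yf,z]
def Fc(p): d=np.array(p[:2])-C; return np.array([d@xf,d@yf,p[2]])
E
python3 - <<'E'
from lv import *
o=env.observe(); R=trot(o['tool_rot']); print(R.round(3), o['joints'])
for s in (1,-1):
    zt=s*xf; zz=R[:2,2]; ang=np.arctan2(zz[0]*zt[1]-zz[1]*zt[0],zz@zt); print(s,"spin",-ang)
print("TCP f",Fc(o['tool_pos']))
I=viewer.camera_info("wrist")
for a in (53,55):
  for r in (66,90,118): print(a,r,proj(I,W(r*np.cos(np.radians(a)),-70,36+r*np.sin(np.radians(a)))))
E
```

```text
[[-0.003 -0.855 -0.519]
 [ 0.    -0.519  0.855]
 [-1.     0.002  0.002]] [-1.75192700e-01  2.47422579e-01  1.69429238e+00 -8.38333784e-05
  1.20289955e+00  2.42079028e+00]
1 spin 1.1104340241784934
-1 spin -2.0311586294113
TCP f [ -0.4540514    0.82742465 217.78031954]
53 66 [183.01531971 139.57052788]
53 90 [164.50997403 148.56662435]
53 118 [139.70708974 160.62417485]
55 66 [184.35475374 138.8384876 ]
55 90 [166.31208768 147.57294169]
55 118 [141.99091632 159.34682001]
```

>>> carry_out --deltas '[{"delta_pos":[0,0,0],"spin":-0.145,"jaw":0},{"delta_pos":[0,0,0],"spin":-0.145,"jaw":0},{"delta_pos":[0,0,0],"spin":-0.145,"jaw":0},{"delta_pos":[0,0,0],"spin":-0.145,"jaw":0},{"delta_pos":[0,0,0],"spin":-0.145,"jaw":0},{"delta_pos":[0,0,0],"spin":-0.145,"jaw":0},{"delta_pos":[0,0,0],"spin":-0.145,"jaw":0}]'

```text
time_s: 13.55
tool_pos: [517.8, -80.0, 218.2]
tool_rot: [0.002, -0.706, 0.001, 0.708]
ft_force: [0.7, -0.2, 0.7]
width: 0.3
```

>>> carry_out --deltas '[{"delta_pos":[0,0,0],"spin":-0.145,"jaw":0},{"delta_pos":[0,0,0],"spin":-0.145,"jaw":0},{"delta_pos":[0,0,0],"spin":-0.145,"jaw":0},{"delta_pos":[0,0,0],"spin":-0.145,"jaw":0},{"delta_pos":[0,0,0],"spin":-0.145,"jaw":0},{"delta_pos":[0,0,0],"spin":-0.145,"jaw":0},{"delta_pos":[0,0,0],"spin":-0.145,"jaw":0}]'

```text
time_s: 14.25
tool_pos: [517.8, -80.0, 218.2]
tool_rot: [-0.342, -0.618, -0.343, 0.619]
ft_force: [0.2, -0.2, 0.5]
width: 0.7
```

>>> carry_out --deltas '[{"delta_pos":[0,0.0235,-0.005],"spin":0,"jaw":0},{"delta_pos":[0,0.0235,-0.005],"spin":0,"jaw":0},{"delta_pos":[0,0.0235,-0.005],"spin":0,"jaw":0},{"delta_pos":[0,0,0],"spin":0,"jaw":0},{"delta_pos":[0,0,0],"spin":0,"jaw":0},{"delta_pos":[0,0,0],"spin":0,"jaw":0}]'

```text
time_s: 14.85
tool_pos: [584.6, -104.8, 218.7]
tool_rot: [-0.34, -0.619, -0.341, 0.62]
ft_force: [0.3, 0.8, -0.0]
width: 0.2
```

```bash
python3 st.py
python3 - <<'E'
from lv import *
o=env.observe(); R=trot(o['tool_rot']);print("TCP f",Fc(o['tool_pos']), np.array([R[:2,1]@xf,R[:2,1]@yf]).round(3))
a=viewer.snapshot("wrist")[:,:,::-1]; cv2.imwrite("pics/w6.png",a)
I=viewer.camera_info("wrist"); print(proj(I,W(90*np.cos(.94),-70,36+90*np.sin(.94))))
print(proj(I,o['tool_pos']-[0,0,14]))
E
```

```text
t 14.85 j6 0.369 pos [ 584.65 -104.83  218.69] F [ 0.32  0.77 -0.05] Ft [ 0.05 -0.14 -0.83] M [-0.015 -0.052  0.006] Mt [-0.006  0.015  0.052] e6 0.0 w 0.22
TCP f [ 14.48362078 -69.24885864 218.69496526] [-0.001 -1.   ]
[254.0004793  147.92844149]
[253.40573143 227.17631593]
```

View pics/w6.png

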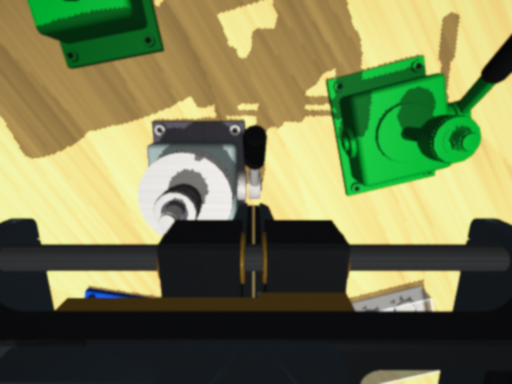

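>>> carry_out --deltas '[{"delta_pos":[0.03,0,0],"spin":0,"jaw":0},{"delta_pos":[0.03,0,0],"spin":0,"jaw":0},{"delta_pos":[0.029,0,0],"spin":0,"jaw":0},{"delta_pos":[0,0,0],"spin":0,"jaw":0},{"delta_pos":[0,0,0],"spin":0,"jaw":0},{"delta_pos":[0,0,0],"spin":0,"jaw":0}]'

```text
time_s: 15.5
tool_pos: [586.8, -105.3, 132.3]
tool_rot: [0.341, 0.621, 0.34, -0.619]
ft_force: [-0.3, -0.6, 1.0]
width: 0.5
```

```bash
python3 st.py
cat > lev.py <<'E'
from lv import *
o=env.observe(); R=trot(o['tool_rot']);f=Fc(o['tool_pos']); F=o['ft_force']
print("t",o['time_s'],"TCP f",f.round(1),"tip z",round(f[2]-14,1),"F along xf,yf,z",np.round([F[:2]@xf,F[:2]@yf,F[2]],1),"w",round(o['width'],1))
E
python3 lev.py
```

```text
t 15.5 j6 0.369 pos [ 586.78 -105.32  132.29] F [-0.31 -0.65  0.98] Ft [-0.98  0.09  0.71] M [-0.016 -0.057 -0.027] Mt [0.027 0.017 0.056] e6 -0.0 w 0.52
t 15.5 TCP f [ 15.2 -71.3 132.3] tip z 118.3 F along xf,yf,z [-0.7 -0.1  1. ] w 0.5
```

>>> carry_out --deltas '[{"delta_pos":[0.0015,0,-0.004],"spin":0,"jaw":0},{"delta_pos":[0.0015,0,-0.004],"spin":0,"jaw":0},{"delta_pos":[0,0,-0.003],"spin":0,"jaw":0},{"delta_pos":[0,0,0],"spin":0,"jaw":0}]'

```text
time_s: 15.9
tool_pos: [591.9, -95.7, 127.5]
tool_rot: [-0.341, -0.62, -0.341, 0.62]
ft_force: [-0.5, -1.0, 0.3]
width: 0.8
```

```bash
python3 lev.py
```

```text
t 15.9 TCP f [ 26.1 -70.5 127.5] tip z 113.5 F along xf,yf,z [-1.1 -0.1  0.3] w 0.8
```

>>> carry_out --deltas '[{"delta_pos":[0,0,-0.003],"spin":0,"jaw":0},{"delta_pos":[0,0,-0.003],"spin":0,"jaw":0},{"delta_pos":[0,0,0],"spin":0,"jaw":0}]'

```text
time_s: 16.2
tool_pos: [594.0, -91.9, 127.0]
tool_rot: [-0.341, -0.618, -0.34, 0.621]
ft_force: [-1.6, -4.3, 0.5]
width: 0.3
```

```bash
python3 lev.py
```

```text
t 16.2 TCP f [ 30.5 -70.2 127. ] tip z 113.0 F along xf,yf,z [-4.5 -1.   0.5] w 0.3
```

Run:
```python
import numpy as np
h=15
pc=None
for th in list(range(52,0,-4))+[1,-1,-3,-5,-7,-8]:
    t=np.radians(th)
    if th>0: r=88+(54-th)/54*14; xe=r*np.cos(t)-10.5*np.sin(t); c=xe-h; z=36+r*np.sin(t)+10.5*np.cos(t)
    else: 
        c=86.0; xe=c-h; r=(xe+10.5*np.sin(t))/np.cos(t); z=36+r*np.sin(t)+10.5*np.cos(t)
    s="" if pc is None else f"dc {c-pc[0]:.1f} dz {z-pc[1]:.1f}"
    print(th,f"c {c:.1f} TCPz {z+14:.1f}",s); pc=(c,z)
```

```text
52 c 31.2 TCPz 126.2 
48 c 37.1 TCPz 123.6 dc 5.9 dz -2.6
44 c 42.9 TCPz 120.5 dc 5.8 dz -3.1
40 c 48.4 TCPz 116.9 dc 5.6 dz -3.5
36 c 53.8 TCPz 113.0 dc 5.4 dz -4.0
32 c 58.9 TCPz 108.6 dc 5.1 dz -4.4
28 c 63.7 TCPz 103.7 dc 4.8 dz -4.8
24 c 68.2 TCPz 98.5 dc 4.5 dz -5.2
20 c 72.4 TCPz 93.0 dc 4.2 dz -5.6
16 c 76.2 TCPz 87.1 dc 3.8 dz -5.9
12 c 79.5 TCPz 80.8 dc 3.4 dz -6.2
8 c 82.5 TCPz 74.3 dc 2.9 dz -6.5
4 c 85.0 TCPz 67.5 dc 2.5 dz -6.8
1 c 86.5 TCPz 62.3 dc 1.6 dz -5.2
-1 c 86.0 TCPz 59.3 dc -0.5 dz -3.0
-3 c 86.0 TCPz 56.8 dc 0.0 dz -2.5
-5 c 86.0 TCPz 54.3 dc 0.0 dz -2.5
-7 c 86.0 TCPz 51.9 dc 0.0 dz -2.5
-8 c 86.0 TCPz 50.6 dc 0.0 dz -1.2
```

>>> carry_out --deltas '[{"delta_pos":[0.0013,0,-0.003],"spin":0,"jaw":0},{"delta_pos":[0.0013,0,-0.003],"spin":0,"jaw":0},{"delta_pos":[0.0015,0,-0.003],"spin":0,"jaw":0},{"delta_pos":[0.0015,0,-0.003],"spin":0,"jaw":0}]'

```text
time_s: 16.6
tool_pos: [599.8, -82.6, 121.2]
tool_rot: [-0.341, -0.618, -0.34, 0.621]
ft_force: [-3.4, -6.3, 0.6]
width: 0.1
```

```bash
python3 lev.py
```

```text
t 16.6 TCP f [ 41.4 -70.2 121.2] tip z 107.2 F along xf,yf,z [-7.2 -0.5  0.6] w 0.1
```

>>> carry_out --deltas '[{"delta_pos":[0.0018,0,-0.0028],"spin":0,"jaw":0},{"delta_pos":[0.0018,0,-0.0028],"spin":0,"jaw":0},{"delta_pos":[0.002,0,-0.0027],"spin":0,"jaw":0},{"delta_pos":[0.002,0,-0.0027],"spin":0,"jaw":0}]'

```text
time_s: 17.0
tool_pos: [605.7, -73.4, 113.9]
tool_rot: [-0.341, -0.618, -0.34, 0.621]
ft_force: [-4.3, -7.2, 1.5]
width: 0.5
```

```bash
python3 lev.py;  python3 - <<'E'
from h import *
a=viewer.snapshot("scene")[:,:,::-1]
c=viewer.snapshot("wrist")[:,:,::-1]
f=lambda x:cv2.resize(x,None,fx=3,fy=3,interpolation=cv2.INTER_CUBIC)
cv2.imwrite("pics/s7.png",np.hstack([f(a[120:260,155:285]),f(c[90:230,190:320])]))
E
```

```text
t 17.0 TCP f [ 52.3 -70.2 113.9] tip z 99.9 F along xf,yf,z [-8.4 -0.3  1.5] w 0.5
```

View pics/s7.png

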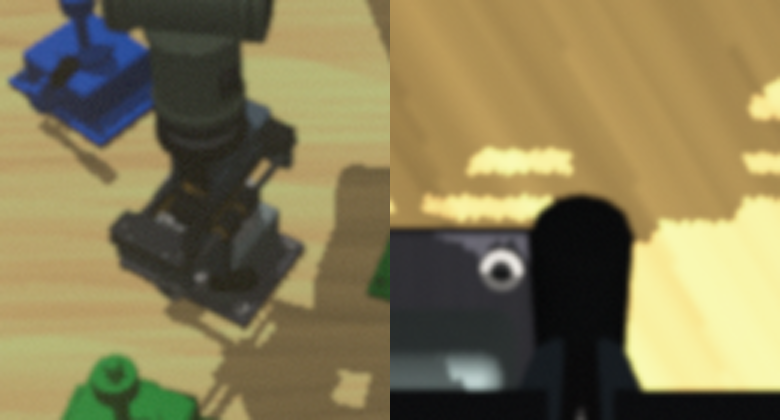

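>>> carry_out --deltas '[{"delta_pos":[0.0023,0,-0.0023],"spin":0,"jaw":0},{"delta_pos":[0.0023,0,-0.0023],"spin":0,"jaw":0},{"delta_pos":[0.0025,0,-0.0022],"spin":0,"jaw":0},{"delta_pos":[0.0025,0,-0.0022],"spin":0,"jaw":0}]'

```text
time_s: 17.5
tool_pos: [610.8, -65.5, 104.5]
tool_rot: [-0.341, -0.618, -0.34, 0.621]
ft_force: [-4.2, -5.8, 2.2]
width: 0.4
```

```bash
python3 lev.py
```

```text
t 17.5 TCP f [ 61.7 -70.3 104.5] tip z 90.5 F along xf,yf,z [-7.1  0.5  2.2] w 0.4
```

>>> carry_out --deltas '[{"delta_pos":[0.0027,0,-0.002],"spin":0,"jaw":0},{"delta_pos":[0.0027,0,-0.002],"spin":0,"jaw":0},{"delta_pos":[0.003,0,-0.0018],"spin":0,"jaw":0},{"delta_pos":[0.003,0,-0.0018],"spin":0,"jaw":0}]'

```text
time_s: 17.9
tool_pos: [615.3, -58.6, 93.3]
tool_rot: [-0.341, -0.619, -0.34, 0.621]
ft_force: [-2.7, -4.0, 3.9]
width: 0.4
```

```bash
python3 lev.py
```

```text
t 17.9 TCP f [ 69.9 -70.4  93.3] tip z 79.3 F along xf,yf,z [-4.8  0.2  3.9] w 0.4
```

>>> carry_out --deltas '[{"delta_pos":[0.003,0,-0.0018],"spin":0,"jaw":0},{"delta_pos":[0.003,0,-0.0018],"spin":0,"jaw":0},{"delta_pos":[0.003,0,-0.0015],"spin":0,"jaw":0},{"delta_pos":[0.003,0,-0.0015],"spin":0,"jaw":0}]'

```text
time_s: 18.3
tool_pos: [619.8, -51.9, 81.0]
tool_rot: [0.341, 0.62, 0.34, -0.62]
ft_force: [-1.8, -3.3, 3.1]
width: 0.2
```

```bash
python3 lev.py
```

```text
t 18.3 TCP f [ 78.  -70.6  81. ] tip z 67.0 F along xf,yf,z [-3.8 -0.2  3.1] w 0.2
```

>>> carry_out --deltas '[{"delta_pos":[0.003,0,-0.0013],"spin":0,"jaw":0},{"delta_pos":[0.003,0,-0.0013],"spin":0,"jaw":0},{"delta_pos":[0.003,0,-0.001],"spin":0,"jaw":0}]'

```text
time_s: 18.6
tool_pos: [621.9, -48.4, 71.8]
tool_rot: [0.34, 0.62, 0.34, -0.62]
ft_force: [-1.7, -1.7, 2.0]
width: 0.6
```

```bash
python3 lev.py
```

```text
t 18.6 TCP f [ 82.1 -70.5  71.8] tip z 57.8 F along xf,yf,z [-2.3  0.5  2. ] w 0.6
```

>>> carry_out --deltas '[{"delta_pos":[0.0025,0,-0.0007],"spin":0,"jaw":0},{"delta_pos":[0.0025,0,-0.0005],"spin":0,"jaw":0},{"delta_pos":[0.002,0,0],"spin":0,"jaw":0},{"delta_pos":[0.002,0,0],"spin":0,"jaw":0}]'

```text
time_s: 19.0
tool_pos: [622.6, -47.2, 62.9]
tool_rot: [0.34, 0.62, 0.341, -0.619]
ft_force: [0.7, 1.4, 1.0]
width: 0.5
```

```bash
python3 lev.py
```

```text
t 19.0 TCP f [ 83.5 -70.5  62.9] tip z 48.9 F along xf,yf,z [1.5 0.1 1. ] w 0.5
```

>>> carry_out --deltas '[{"delta_pos":[0.001,0,0],"spin":0,"jaw":0},{"delta_pos":[0.001,0,0],"spin":0,"jaw":0},{"delta_pos":[0.001,0,0],"spin":0,"jaw":0}]'

```text
time_s: 19.3
tool_pos: [622.4, -47.6, 60.1]
tool_rot: [0.34, 0.62, 0.34, -0.62]
ft_force: [1.0, 1.1, 1.5]
width: 0.6
```

```bash
python3 lev.py
```

```text
t 19.3 TCP f [ 83.  -70.5  60.1] tip z 46.1 F along xf,yf,z [ 1.4 -0.3  1.5] w 0.6
```

>>> carry_out --deltas '[{"delta_pos":[0.001,0,0],"spin":0,"jaw":0},{"delta_pos":[0.001,0,0],"spin":0,"jaw":0},{"delta_pos":[0.001,0,0],"spin":0,"jaw":0}]'

```text
time_s: 19.6
tool_pos: [622.1, -47.9, 56.9]
tool_rot: [-0.341, -0.62, -0.34, 0.62]
ft_force: [1.2, 0.0, 0.4]
width: 0.5
```

```bash
python3 lev.py
```

```text
t 19.6 TCP f [ 82.6 -70.4  56.9] tip z 42.9 F along xf,yf,z [ 0.7 -1.   0.4] w 0.5
```

>>> carry_out --deltas '[{"delta_pos":[0.001,0,0],"spin":0,"jaw":0},{"delta_pos":[0.001,0,0],"spin":0,"jaw":0},{"delta_pos":[0.001,0,0],"spin":0,"jaw":0}]'

```text
time_s: 19.9
tool_pos: [622.0, -47.9, 53.8]
tool_rot: [-0.34, -0.62, -0.341, 0.62]
ft_force: [-0.3, -0.3, -0.7]
width: 0.4
```

```bash
python3 lev.py
```

```text
t 19.9 TCP f [ 82.6 -70.3  53.8] tip z 39.8 F along xf,yf,z [-0.4  0.1 -0.7] w 0.4
```

>>> carry_out --deltas '[{"delta_pos":[0.001,0,0],"spin":0,"jaw":0},{"delta_pos":[0.001,0,0],"spin":0,"jaw":0},{"delta_pos":[0,0,0],"spin":0,"jaw":0}]'

```text
time_s: 20.2
tool_pos: [622.1, -47.8, 51.8]
tool_rot: [-0.34, -0.62, -0.341, 0.62]
ft_force: [-1.0, 0.2, -0.8]
width: 0.6
```

```bash
python3 lev.py
```

```text
t 20.2 TCP f [ 82.7 -70.4  51.8] tip z 37.8 F along xf,yf,z [-0.4  0.9 -0.8] w 0.6
```

>>> carry_out --deltas '[{"delta_pos":[0.001,0,0],"spin":0,"jaw":0},{"delta_pos":[0.0007,0,0],"spin":0,"jaw":0},{"delta_pos":[0,0,0],"spin":0,"jaw":0}]'

```text
time_s: 20.5
tool_pos: [622.3, -47.8, 51.1]
tool_rot: [0.341, 0.62, 0.34, -0.62]
ft_force: [-1.7, 1.2, 4.6]
width: 0.4
```

```bash
python3 lev.py
```

```text
t 20.5 TCP f [ 82.8 -70.6  51.1] tip z 37.1 F along xf,yf,z [0.1 2.1 4.6] w 0.4
```

>>> carry_out --deltas '[{"delta_pos":[0.0007,0,0],"spin":0,"jaw":0},{"delta_pos":[0,0,0],"spin":0,"jaw":0}]'

```text
time_s: 20.7
tool_pos: [622.3, -47.8, 50.9]
tool_rot: [0.341, 0.62, 0.34, -0.62]
ft_force: [-2.8, 0.5, 7.5]
width: 0.4
```

```bash
python3 lev.py
```

```text
t 20.7 TCP f [ 82.8 -70.6  50.9] tip z 36.9 F along xf,yf,z [-1.1  2.6  7.5] w 0.4
```

>>> carry_out --deltas '[{"delta_pos":[-0.005,0,0],"spin":0,"jaw":0},{"delta_pos":[-0.02,0,0],"spin":0,"jaw":0},{"delta_pos":[-0.04,0,0],"spin":0,"jaw":0},{"delta_pos":[-0.04,0,0],"spin":0,"jaw":0},{"delta_pos":[-0.04,0,0],"spin":0,"jaw":0},{"delta_pos":[0,0,-0.04],"spin":0,"jaw":0},{"delta_pos":[0,0,0.0],"spin":0,"jaw":0},{"delta_pos":[0,0,0.0],"spin":0,"jaw":0}]'

```text
time_s: 21.5
tool_pos: [643.5, -13.5, 194.1]
tool_rot: [-0.341, -0.619, -0.341, 0.62]
ft_force: [-0.2, -0.4, -0.3]
width: 0.6
```

```bash
python3 lev.py;  python3 - <<'E'
from lv import *
a=viewer.snapshot("scene")[:,:,::-1]
I=viewer.camera_info("wrist")
c=viewer.snapshot("wrist")[:,:,::-1]
T=viewer.camera_info("scene")
cv2.imwrite("pics/s8.png",cv2.resize(a[120:280,135:335],None,fx=4,fy=3.75,interpolation=cv2.INTER_CUBIC))
cv2.imwrite("pics/w8.png",c)
for an in (8,0,-5,-8):
  t=np.radians(an); print(an,[proj(S,W(118*np.cos(t),-70,36+118*np.sin(t))).round(1) for S in (T,I)],[proj(S,W(66*np.cos(t),-70,36+66*np.sin(t))).round(1) for S in (T,I)])
E
```

```text
t 21.5 TCP f [123.1 -70.1 194.1] tip z 180.1 F along xf,yf,z [-0.4 -0.  -0.3] w 0.6
8 [array([246.1, 228. ]), array([253.3, 185.9])] [array([230.5, 221.8]), array([253.4, 228.4])]
0 [array([246.5, 231.5]), array([253.3, 181.3])] [array([230.8, 223.8]), array([253.4, 224.8])]
-5 [array([246.4, 233.6]), array([253.3, 179.6])] [array([230.8, 224.9]), array([253.4, 223.1])]
-8 [array([246.3, 234.7]), array([253.3, 179. ])] [array([230.7, 225.6]), array([253.4, 222.4])]
```

View pics/s8.png

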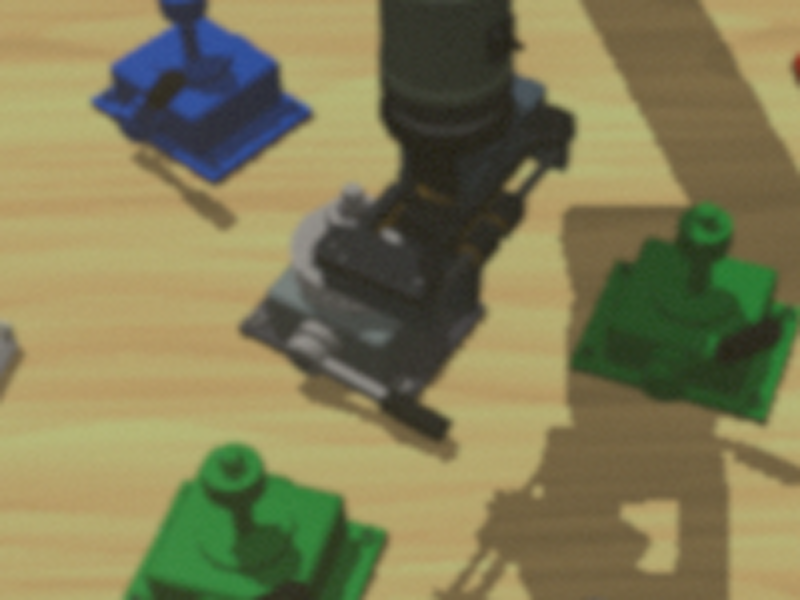

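View pics/w8.png

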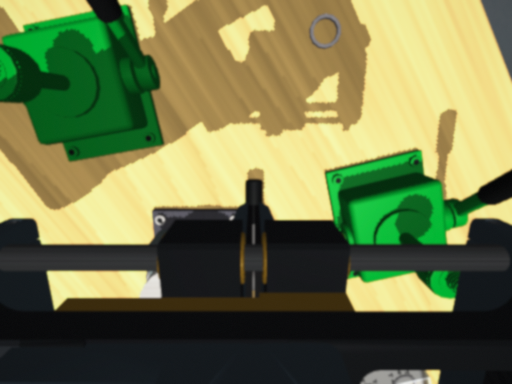

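```bash
python3 -c "
from h import *
print(env.observe()['dq'].round(3)); print(ticket.sign_off())"
```

```text
[-0.01  -0.002  0.002  0.002 -0.001  0.001]
the job is handed in; nothing more can be done
None
```

I ran the nut down, seated it finger-tight, swung the lever down until it locked home, and handed the job in at about 21.6 s. The sign-off gives no verdict.

- **Nut:** I located the grey fixture with two wrist views, at about (518.4, −80.0) mm with a yaw of 1.006 rad. I gripped the nut at 20 N and turned it about 4.8 rad clockwise with the lever still up. It ran freely at about 0.12 N m. Over the last 0.6 rad the torque climbed to 0.41 and then 0.52 N m, and the nut stopped descending, so it is seated within the finger-tight range.
- **Lever:** I pushed the grip along its arc with the fingers shut, at 8.5 N or less in the readings I took between moves. The force fell to about zero past the dead point. The grip then stopped at the height I had predicted for −8 degrees. I pressed it there with 7.5 N and it moved only 0.2 mm, so it is at its stop.
- **Last checks:** After backing off, the scene picture shows the grip end at about (247, 234). My calibration predicts (246, 234–235) for −5 to −8 degrees, so the picture agrees with home but cannot pin the exact angle. The arm was clear of everything, with no force on the wrist.
- **Not checked:** I could not measure the lock force itself; I infer it only from the seating torque. I made no numerical check on the bystanders, but I saw no contact with them or with the platters.

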